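# Slide the green vase into the holding shoe

## Task

Put the green vase into the yellow holding shoe, so that it is held by its foot: keeping it upright, slide its brass foot in through the open mouth, under the yellow lip, until the foot is fully home against the back stop and stands flat on the shoe's floor, then let go. Leave the blue and the red vase standing where they are.

Things in the scene. Friction and masses are not known exactly. Their poses are not given: they have to be found in the camera images.
- vase_green: Green enamelled vase, 165 mm tall, upright, about 0.35 kg, round: brass foot flange dia 64, 10 thick; thin waist dia 26 from 10 to 42 mm height; green belly with white flowers, dia 56 at 68 mm height; straight white neck dia 32 from 107 to 165 mm height. Loose; the one to load. Origin: centre of the foot's underside, z up.
- vase_blue: Bystander vase, same shape, size and origin as the green one but with a blue belly. Leave it alone.
- vase_red: Bystander vase, same shape, size and origin as the green one but with a red belly. Leave it alone.
- shoe: Fixed shoe: 12 mm thick, 116 wide steel plate, x -150 to 55. Yellow U block from x -43 (mouth, open to -x) to back stop face x 32. Pocket 84 wide, floor z 12; lip over it z 32 to 40, with a 48 wide slot for the waist: the foot enters only along +x; set the vase down near x -100. Origin: bench level, under the foot's centre when it touches the stop, mid pocket. x into pocket, y across, z up. mm.
Mind the look-alikes: they are no part of the job. Leave any turquoise look-alike of the shoe alone.

How it is judged:
At the end, for the whole second after the job is handed in: The green vase stands at rest and upright (within about 6 degrees) on the shoe's floor, its foot under the lip, within 15 mm of touching the back stop and within 15 mm of the pocket's middle line; the blue and red vases stand upright within 30 mm of where they were (x of vase_green in the frame of shoe between -0.015 and 0.006 m and y of vase_green in the frame of shoe between -0.015 and 0.015 m and z of vase_green in the frame of shoe between 0.006 and 0.017 m and angle between vase_green's own z axis and vertical below 0.1 rad and linear speed of vase_green below 0.02 m/s and distance of each of vase_blue, vase_red from where it was at the start of the episode below 0.03 m and angle between each of vase_blue, vase_red's own z axis and vertical below 0.3 rad).
It fails at once if the blue vase is tipped or pushed more than 30 mm (distance of vase_blue from where it was at the start of the episode above 0.03 m or angle between vase_blue's own z axis and vertical above 0.3 rad).
It fails at once if the red vase is tipped or pushed more than 30 mm (distance of vase_red from where it was at the start of the episode above 0.03 m or angle between vase_red's own z axis and vertical above 0.3 rad).
It also fails if it takes over 38 s, if anything falls off the work surface, if the arm or the gripper's body presses on something with over 40 N, if the wrist force passes 120 N, or if a joint passes its speed limit or range.

## Robot

A 6-joint arm with a two-finger parallel gripper is mounted at the origin on the work surface. World frame = base frame: x ahead of the robot, y to its left, z up, the work surface at z = 0. Lengths are in m, angles in rad, forces in N, time in s.
With the tool pointing down it reaches from about 0.25 to 0.775 m from the base axis. Payload 4 kg.
Tool frame: the origin (TCP) lies midway between the tips of the shut fingers; the grasp point (between the pads) lies 19 mm behind it; z points along the fingers, y is the direction in which the jaws open and shut (so a half turn about z gives the same grasp; the last joint's range is limited). The gripper opens to 94 mm and grips with 3 to 60 N. Pads are 16 mm wide; open, the fingers measure 119 mm over their backs; the gripper's body (75 mm by 177 mm) begins 78 mm behind the grasp point.
Start: joints at [1.093, 0.087, 1.371, -0, 1.684, -0.103], TCP at [0.201, 0.512, 0.183] pointing down, gripper open.
Joint ranges: [-3.1, 3.1], [-0.76, 2.03], [0.27, 2.55], [-1.08, 4.22], [0.17, 2.65], [-2.57, 2.57]. Speed limits (rad/s): [2.79, 2.79, 3.14, 3.14, 3.14, 3.14].

## Interface

Orientations are given as [roll, pitch, yaw] about the fixed x, y, z axes, in that order (R = Rz(yaw) Ry(pitch) Rx(roll)).
In Python, from bench import robot gives the robot as it stands.
- The arm moves only by the tool carry_out, never from a script. Its argument "deltas" is text: rows parted by semicolons, each of 7 numbers parted by spaces: the shift along the tool's x, y, z in mm, then the turn, a rotation vector about the tool's x, y, z in rad, then the closure, from 0 (fully open) to 1 (shut). A call has exactly 8 rows; each row is the pose to reach, as a shift and turn from the pose commanded when the call began, along the tool's axes at that moment; what a row does not reach only later rows make up. A row lasts 1/12 s, in which the tool goes at most 41.7 mm and 7.16 degrees, less where a joint would pass 70% of its speed; a pose out of reach is approached as far as the arm can. A call with a gripper value outside its range is refused whole. The fingers move at their own pace and stop on an object; the grip force is fixed at half the most. Time passes only in rows, so rows that repeat a pose let the fingers close, or fill a call up. It gives the time, the measured TCP pose, the force and the opening at its end, in the units of the state.
- robot.get_obs(): the state, without advancing time (a new reading comes with each control period).
- robot.snapshot(name): name is "scene" or "top" or "wrist"; returns a dict with "pixels" (420x560x3 uint8, red, green, blue), "range_z" (420x560 float32, m along the optical axis (not along the pixel's ray), 0 where there is no reading), "camera_matrix" (3x3 intrinsics, pixels), "k1" (the pictures are not rectified: a ray, as slopes to the right and down, at radius r is drawn at 1 + k1 r^2 times it, then the intrinsics apply), "rvec" (rotation vector, rad) and "tvec" (3), from world to camera coordinates, as OpenCV has them. Camera axes: x right, y down, z forward; pixel columns grow to the right and rows downward; lengths in m; the calibration is good to about 2 mm. A picture is of the moment at which its call begins.
- robot.close_job(): hands the job in, once; it reports no verdict.
Trained networks look in a picture, given as the dict that the camera call returned (one of the last four; its "shot" number tells which), for a name from the list of things; names that differ only in an ending like _2 or _b are one class to them, and where a whole thing is asked for, a point or a joint stands for the part that bears it (a point fixed in the world has none). Each returns a list of dicts, best first, with "p" (0 to 1); they miss things now and then, are a little off and sometimes report something else, mostly with a low value. They report only what shows in the picture. A call takes as long as a camera call. They do not tell look-alikes from the thing itself.
- robot.look_for(picture, thing): "at" ([x, y, z] in m, in the coordinates of the camera as it stood for that picture, good to about 4 mm: the middle of the surface that is visible of it).
- robot.place_of(picture, thing): "at" ([x, y, z] in m, in the coordinates of the camera as it stood for that picture, good to about 4 mm: a listed point, or the origin of a listed thing).
The state is a dict: "time": time; "joint_positions": joint angles; "qvel": joint speeds; "joint_torque": joint torques, N m; "tool_pos": TCP position; "ee_rot": TCP orientation; "wrist_force": force on the tool from outside, world axes, zero at the start; "wrist_torque": the same for the moment, N m; "width": finger opening in m.
Only numpy, scipy, OpenCV 4.12 (cv2) and the standard library are available. Lean on these libraries where they do the work, as an engineer would, in place of code of your own. Each camera call takes 0.05 s, during which the arm holds its last target.

## Working session

There is one attempt and no reset: what is moved stays moved. The work goes in short steps, Python scripts to look and compute and a tool call to move; the robot and the scene stay as the last step left them, time stands still between calls to the robot, and variables do not carry over. Pictures are saved under pics/ and viewed, and the job is handed in when it is done.

Besides the shell and the picture viewer there is one more tool, called after "Request:" as name(argument=value, ...) on one line, values as JSON. carry_out: Moves the arm, as the interface text tells. Its arguments: {"type":"object","properties":{"deltas":{"type":"string"}},"required":["deltas"]}

```bash
ls; mkdir -p pics; cat > h.py <<'E'
import numpy as np, cv2
from bench import robot
from scipy.spatial.transform import Rotation as R
def c2w(p,x):
    Rm=cv2.Rodrigues(np.array(p['rvec'],float))[0]
    return Rm.T@(np.array(x,float)-np.array(p['tvec'],float).ravel())
def save(p,n): cv2.imwrite('pics/'+n+'.png',p['pixels'][:,:,::-1])
def cloud(p):
    K=np.array(p['camera_matrix']);k=p['k1']
    h,w=p['range_z'].shape
    u,v=np.meshgrid(np.arange(w),np.arange(h))
    pts=np.stack([u,v],-1).reshape(-1,1,2).astype(np.float64)
    s=cv2.undistortPoints(pts,K,np.array([k,0,0,0.])).reshape(h,w,2)
    z=p['range_z'][...,None]
    X=np.concatenate([s*z,z],-1)
    Rm=cv2.Rodrigues(np.array(p['rvec'],float))[0]
    return (X-np.array(p['tvec'],float).ravel())@Rm
def proj(p,X):
    return cv2.projectPoints(np.array(X,float).reshape(-1,3),np.array(p['rvec'],float),np.array(p['tvec'],float),np.array(p['camera_matrix']),np.array([p['k1'],0,0,0.]))[0].reshape(-1,2)
E
python3 - <<'E'
from h import *
np.set_printoptions(precision=4,suppress=True)
for c in ['scene','top','wrist']:
    p=robot.snapshot(c); save(p,c+'0'); print(c,p['shot'],p['k1'])
    np.savez('pics/'+c+'0.npz',**{k:v for k,v in p.items()})
    for t in ['vase_green','vase_blue','vase_red','shoe']:
        for d in robot.place_of(p,t): print(t,round(d['p'],2),c2w(p,d['at']))
print({k:np.round(v,4) for k,v in robot.get_obs().items()})
E
```

```text
pics
scene 1 -0.09744407540563958
vase_green 0.71 [ 0.5042 -0.3605  0.0011]
vase_blue 0.76 [ 0.5893 -0.1513  0.0026]
vase_red 0.83 [ 0.422  -0.1731 -0.0011]
shoe 0.93 [ 0.5374  0.1661 -0.0029]
shoe 0.81 [ 0.2395 -0.2504  0.004 ]
top 2 -0.11786464128583157
vase_green 0.55 [ 0.5038 -0.3522  0.0008]
vase_blue 0.8 [ 0.5916 -0.1505 -0.001 ]
vase_red 0.65 [ 0.5041 -0.3552  0.0042]
vase_red 0.58 [ 0.4212 -0.1683  0.0019]
shoe 0.59 [ 0.237  -0.2512 -0.0037]
wrist 3 -0.07704619107817678
{'time': np.float64(0.75), 'joint_positions': array([ 1.0929,  0.0872,  1.3706,  0.0001,  1.6836, -0.1031]), 'qvel': array([-0.0015, -0.0002, -0.0003, -0.0008,  0.0003, -0.0003]), 'joint_torque': array([ -0.0009, -33.996 , -30.2555,   0.0718,   0.0233,  -0.    ]), 'tool_pos': array([0.2013, 0.5119, 0.1832]), 'ee_rot': array([ 3.1414, -0.    ,  2.7668]), 'wrist_force': array([-1.1241, -0.3195,  1.0085]), 'wrist_torque': array([0.0057, 0.038 , 0.0175]), 'width': np.float64(0.0941)}
```

View pics/scene0.png

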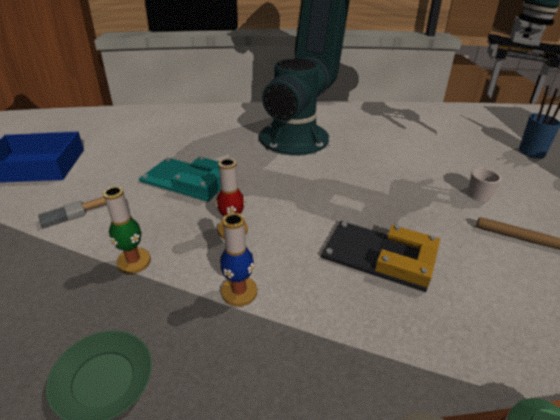

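View pics/top0.png

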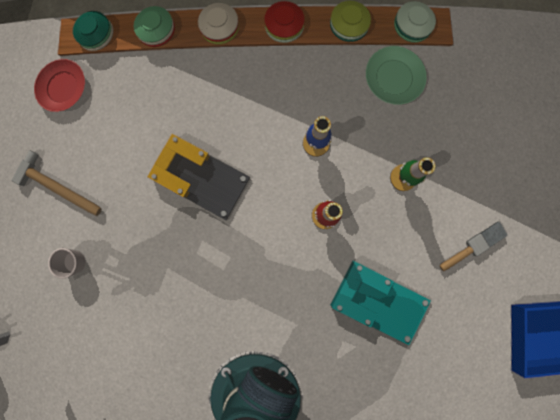

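The scene picture shows the green vase at about (125,235), blue at (238,262), red at (230,200), the yellow shoe at (385,250) and the turquoise look-alike at (190,175). The top picture shows the yellow shoe at (200,175) with its mouth facing lower right. Next I'll measure the poses from depth.

```bash
cat > m.py <<'E'
from h import *
np.set_printoptions(precision=4,suppress=True)
def meas(p,c,c0=(0.52,0.15),g0=(0.504,-0.356)):
    W=cloud(p); ok=p['range_z']>0
    hsv=cv2.cvtColor(np.ascontiguousarray(p['pixels']),cv2.COLOR_RGB2HSV)
    # yellow top
    near=ok&(np.hypot(W[...,0]-c0[0],W[...,1]-c0[1])<0.16)
    y=near&(hsv[...,0]>15)&(hsv[...,0]<32)&(hsv[...,1]>150)&(hsv[...,2]>60)
    z=W[...,2]
    t=y&(z>0.032)&(z<0.055)
    pts=W[t]
    if len(pts)>50:
        print(c,'yellow n',len(pts),'z med',np.median(pts[:,2]))
        r=cv2.minAreaRect(pts[:,:2].astype(np.float32)*1000); print(' yellow rect',r)
    pl=near&(z>0.006)&(z<0.06); q=W[pl]
    if len(q)>50:
        r=cv2.minAreaRect(q[:,:2].astype(np.float32)*1000); print(' whole rect',r, 'plate z',np.median(q[(q[:,2]<0.025),2]))
    g=ok&(np.hypot(W[...,0]-g0[0],W[...,1]-g0[1])<0.07)&(z>0.02)
    q=W[g]
    if len(q)>50:
        print(' green zmax',np.percentile(q[:,2],[98,99.5]))
        for lo,hi in ((.05,.09),(.11,.16)):
            b=q[(q[:,2]>lo)&(q[:,2]<hi)]
            if len(b)>20:
                from scipy.optimize import least_squares
                rad=.016
                if lo>.1:
                    s=least_squares(lambda x:np.hypot(b[:,0]-x[0],b[:,1]-x[1])-rad,b[:,:2].mean(0)+0.0,loss='soft_l1',f_scale=.002); 
                    cam=-cv2.Rodrigues(np.array(p['rvec'],float))[0].T@np.array(p['tvec'],float).ravel()
                    d=b[:,:2].mean(0)-cam[:2]; d/=np.linalg.norm(d)
                    s=least_squares(lambda x:np.hypot(b[:,0]-x[0],b[:,1]-x[1])-rad,b[:,:2].mean(0)+0.012*d,loss='soft_l1',f_scale=.002)
                    print('  neck fit',len(b),s.x,s.cost)
                else: print('  belly mean',len(b),b.mean(0))
E
python3 - <<'E'
from m import *
for c in ['scene','top']:
    p=dict(np.load('pics/%s0.npz'%c)); p['k1']=float(p['k1']); meas(p,c)
E
```

```text
scene yellow n 1629 z med 0.04033665592512605
 yellow rect ((541.0922241210938, 168.37319946289062), (97.28170776367188, 116.3086929321289), 60.379329681396484)
 whole rect ((513.3850708007812, 123.02861022949219), (204.10861206054688, 119.79611206054688), 60.456634521484375) plate z 0.013016022841952201
 green zmax [0.1663 0.1667]
  belly mean 496 [ 0.5256 -0.3463  0.0752]
  neck fit 477 [ 0.5061 -0.3542] 0.00016565399905022393
top yellow n 1344 z med 0.04084470565377731
 yellow rect ((539.661376953125, 168.67236328125), (97.9740982055664, 113.88399505615234), 60.22098159790039)
 whole rect ((529.6967163085938, 134.9528045654297), (236.5808563232422, 255.70623779296875), 0.036567799746990204) plate z 0.012976547147484613
 green zmax [0.1685 0.1689]
  belly mean 152 [ 0.5009 -0.3407  0.0821]
  neck fit 137 [ 0.5089 -0.3547] 2.295093201888252e-05
```

```bash
cat > d.py <<'E'
from h import *
import sys
def delta(x,y,z,yaw,P=None,E=None):
    o=robot.get_obs(); P=np.array(o['tool_pos']) if P is None else P
    Rt=R.from_euler('xyz',o['ee_rot'] if E is None else E)
    d=Rt.inv().apply(np.array([x,y,z])-P)*1000
    rv=(Rt.inv()*R.from_euler('xyz',[np.pi,0,yaw])).as_rotvec()
    print('from',np.round(P,4),'delta mm',np.round(d,1),'rv',np.round(rv,4))
if __name__=='__main__': delta(*map(float,sys.argv[1:5]))
E
python3 d.py 0.40 0.10 0.32 2.623
```

```text
from [0.2013 0.5119 0.1832] delta mm [-335.6 -310.5 -136.9] rv [ 2.000e-04 -1.000e-04  1.438e-01]
```

Request:
carry_out(deltas="-20 -20 -25 0 0 0.02 0; -45 -42 -45 0 0 0.04 0; -71 -66 -65 0 0 0.06 0; -97 -90 -80 0 0 0.08 0; -123 -114 -95 0 0 0.1 0; -149 -138 -110 0 0 0.12 0; -175 -162 -125 0 0 0.144 0; -200 -185 -137 0 0 0.144 0")

```text
time: 1.42
tool_pos: [0.3202, 0.2649, 0.3217]
ee_rot: [3.14, 0.001, 2.622]
wrist_force: [-0.0, 0.3, 0.8]
width: 0.0937
```

```bash
python3 d.py 0.40 0.08 0.32 2.623; python3 - <<'E'
from h import *
p=robot.snapshot('wrist');save(p,'w1')
E
```

```text
from [0.3202 0.2649 0.3217] delta mm [-161.  -120.9    1.6] rv [ 0.0019  0.0012 -0.0007]
```

View pics/w1.png

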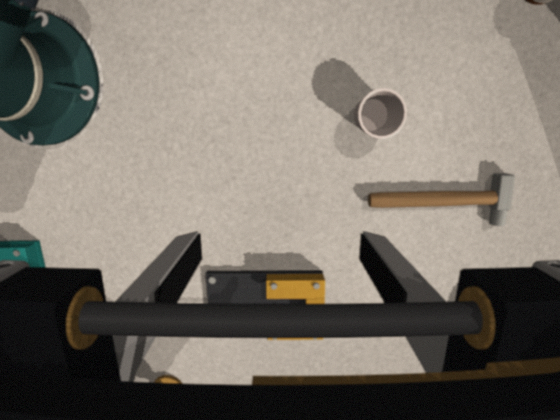

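The wrist camera sees the shoe at about (265,290), mostly hidden by the gripper. The scene and top fits agree to within about 2 mm, so I'm going on to the vase.

```bash
python3 d.py 0.507 -0.3545 0.23 2.623
```

```text
from [0.3234 0.2607 0.3243] delta mm [-467.1 -440.1   96.3] rv [ 0.0033  0.0073 -0.0077]
```

Request:
carry_out(deltas="-20 -19 0 0 0 0 0; -45 -43 0 0 0 0 0; -72 -68 0 0 0 0 0; -99 -94 0 0 0 0 0; -126 -119 0 0 0 0 0; -153 -144 0 0 0 0 0; -180 -170 0 0 0 0 0; -207 -195 0 0 0 0 0")

```text
time: 2.13
tool_pos: [0.4029, -0.0072, 0.3203]
ee_rot: [3.141, 0.001, 2.623]
wrist_force: [1.2, 0.6, -0.2]
width: 0.0937
```

Request:
carry_out(deltas="-27 -25 4 0 0 0 0; -54 -51 8 0 0 0 0; -81 -76 15 0 0 0 0; -108 -102 22 0 0 0 0; -135 -127 30 0 0 0 0; -162 -152 38 0 0 0 0; -189 -178 46 0 0 0 0; -210 -198 55 0 0 0 0")

```text
time: 2.8
tool_pos: [0.4874, -0.2842, 0.2642]
ee_rot: [-3.141, 0.0, 2.621]
wrist_force: [-0.1, 0.3, 0.6]
width: 0.0938
```

```bash
python3 d.py 0.507 -0.3545 0.122 2.623; python3 - <<'E'
from m import *
for c in ['wrist','top','scene']:
    p=robot.snapshot(c);save(p,c+'2'); meas(p,c)
print(robot.get_obs()['tool_pos'])
E
python3 d.py 0.507 -0.3545 0.122 2.623
```

```text
from [ 0.4874 -0.2842  0.2642] delta mm [-51.9 -51.2 142.2] rv [-0.0003  0.0001 -0.0017]
wrist yellow n 156 z med 0.037032713200799726
 yellow rect ((518.9324340820312, 123.81013488769531), (6.656749725341797, 106.33220672607422), 64.02593231201172)
 whole rect ((496.576904296875, 94.22730255126953), (141.15798950195312, 117.20030975341797), 60.65822982788086) plate z 0.011269374925669557
 green zmax [0.4075 0.4079]
  belly mean 471 [ 0.4973 -0.3418  0.0819]
  neck fit 427 [ 0.5068 -0.3545] 9.841194539024932e-06
top yellow n 1344 z med 0.040889195138810994
 yellow rect ((539.7752075195312, 168.85357666015625), (98.15541076660156, 113.69515228271484), 60.472999572753906)
 whole rect ((498.96160888671875, 150.25048828125), (243.6673583984375, 236.98818969726562), 45.92408752441406) plate z 0.013015497512197697
 green zmax [0.4717 0.5053]
scene yellow n 1624 z med 0.040306830640176136
 yellow rect ((541.5032348632812, 168.72337341308594), (97.33332824707031, 117.11600494384766), 59.50018310546875)
 whole rect ((513.5614013671875, 123.03567504882812), (204.53250122070312, 119.89291381835938), 59.931129455566406) plate z 0.013040004109936148
 green zmax [0.4525 0.456 ]
  belly mean 490 [ 0.5257 -0.3464  0.0751]
  neck fit 478 [ 0.5061 -0.3542] 0.0001629636921202117
[ 0.4866 -0.2827  0.2624]
from [ 0.4866 -0.2827  0.2624] delta mm [-54.1 -52.2 140.1] rv [ 0.0008 -0.0048 -0.0029]
```

View pics/wrist2.png

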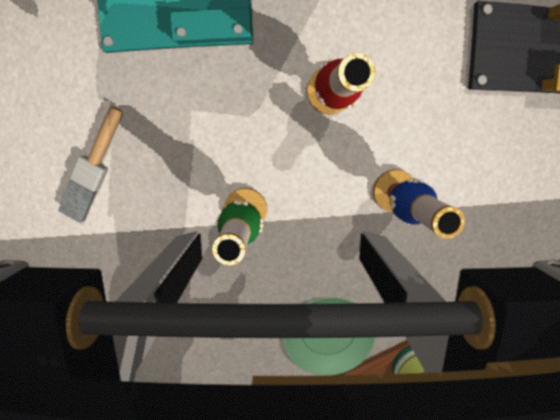

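View pics/scene2.png

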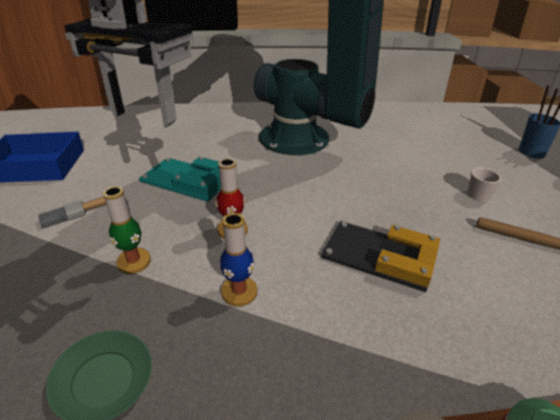

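The wrist picture shows the green neck at (230,248), clear of blue (448,222) and red (356,72). All three views agree on the vase to about 1 mm, so I align above it and then descend.

Request:
carry_out(deltas="-12 -12 0 0 0 0 0; -25 -25 0 0 0 0 0; -40 -39 5 0 0 0 0; -53 -52 12 0 0 0 0; -53 -52 25 0 0 0 0; -53 -52 40 0 0 0 0; -53 -52 40 0 0 0 0; -53 -52 40 0 0 0 0")

```text
time: 3.62
tool_pos: [0.5072, -0.3515, 0.2252]
ee_rot: [3.141, -0.001, 2.624]
wrist_force: [-0.1, 1.4, 0.5]
width: 0.094
```

```bash
python3 d.py 0.5068 -0.3543 0.122 2.623; python3 - <<'E'
from m import *
for c in ['wrist']:
    p=robot.snapshot(c);save(p,c+'3'); meas(p,c)
E
python3 d.py 0.5068 -0.3543 0.122 2.623
```

```text
from [ 0.5072 -0.3515  0.2252] delta mm [ -1.1  -2.7 103.2] rv [ 0.0006 -0.001   0.0011]
 whole rect ((498.3646545410156, 38.43404769897461), (50.71764373779297, 63.14901351928711), 65.07118225097656) plate z 0.01116095847665281
 green zmax [0.3852 0.3859]
  belly mean 485 [ 0.4943 -0.3467  0.0828]
  neck fit 294 [ 0.5068 -0.3545] 3.477999364094274e-06
from [ 0.5076 -0.352   0.2264] delta mm [ -0.4  -2.4 104.4] rv [0.0001 0.0012 0.0011]
```

View pics/wrist3.png

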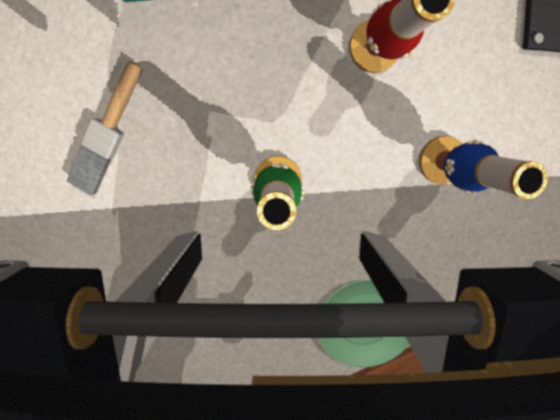

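The neck at column 277 sits midway between the fingers (about 281). Now I descend and close.

Request:
carry_out(deltas="-1 -2 15 0 0 0 0; -1 -2 35 0 0 0 0; -1 -2 57 0 0 0 0; -1 -2 78 0 0 0 0; -1 -2 95 0 0 0 0; -1 -2 104 0 0 0 0; -1 -2 104 0 0 0 0; -1 -2 104 0 0 0 0.2")

```text
time: 4.33
tool_pos: [0.5076, -0.3552, 0.1224]
ee_rot: [-3.141, 0.001, 2.623]
wrist_force: [0.1, -0.9, -0.6]
width: 0.0902
```

Request:
carry_out(deltas="0 0 0 0 0 0 0.5; 0 0 0 0 0 0 0.7; 0 0 0 0 0 0 1; 0 0 0 0 0 0 1; 0 0 0 0 0 0 1; 0 0 0 0 0 0 1; 0 0 0 0 0 0 1; 0 0 0 0 0 0 1")

```text
time: 5.0
tool_pos: [0.5071, -0.3553, 0.121]
ee_rot: [3.141, -0.0, 2.623]
wrist_force: [-0.6, -0.7, 0.4]
width: 0.0371
```

Request:
carry_out(deltas="0 0 0 0 0 0 1; 0 0 0 0 0 0 1; 0 0 0 0 0 0 1; 0 0 0 0 0 0 1; 0 0 -5 0 0 0 1; 0 0 -12 0 0 0 1; 0 0 -20 0 0 0 1; 0 0 -20 0 0 0 1")

```text
time: 5.67
tool_pos: [0.5079, -0.3559, 0.1432]
ee_rot: [-3.141, 0.003, 2.623]
wrist_force: [1.4, 0.1, -3.1]
width: 0.0315
```

```bash
python3 - <<'E'
from h import *
o=robot.get_obs();print(o['width'],o['wrist_force'],o['tool_pos'])
p=robot.snapshot('scene');save(p,'s4');cv2.imwrite('pics/s4c.png',cv2.resize(p['pixels'][60:340,20:320,::-1],None,fx=2,fy=2))
E
```

```text
0.03147636492194044 [ 1.40400171  0.05863607 -3.13043065] [ 0.50789776 -0.35588805  0.14324764]
```

View pics/s4c.png

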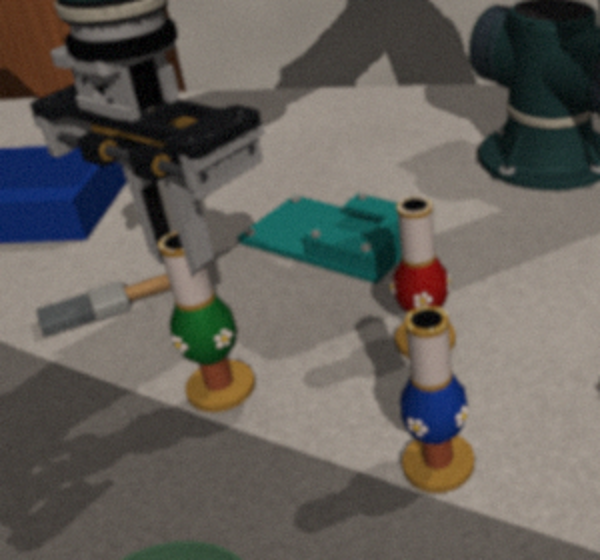

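The vase is held at its neck (width 31.5 mm), hangs upright and is lifted clear; blue and red stand undisturbed. Lifting higher.

Request:
carry_out(deltas="0 0 -12 0 0 0 1; 0 0 -32 0 0 0 1; 0 0 -58 0 0 0 1; 0 0 -86 0 0 0 1; 0 0 -114 0 0 0 1; 0 0 -142 0 0 0 1; 0 0 -163 0 0 0 1; 0 0 -175 0 0 0 1")

```text
time: 6.38
tool_pos: [0.5075, -0.3556, 0.3208]
ee_rot: [-3.141, 0.006, 2.623]
wrist_force: [-0.2, 0.1, -3.9]
width: 0.0315
```

```bash
python3 d.py 0.4877 0.0771 0.318 2.623; python3 - <<'E'
from h import *
print(robot.get_obs()['width'])
E
```

```text
from [ 0.5075 -0.3556  0.3208] delta mm [231.7 365.9   1.1] rv [-0.001   0.0059 -0.0002]
0.031488321976520135
```

Request:
carry_out(deltas="4 7 0 0 0 0 1; 13 20 0 0 0 0 1; 25 40 0 0 0 0 1; 41 64 0 0 0 0 1; 58 91 0 0 0 0 1; 75 118 0 0 0 0 1; 92 145 0 0 0 0 1; 109 172 0 0 0 0 1")

```text
time: 7.05
tool_pos: [0.4967, -0.1496, 0.3149]
ee_rot: [3.141, -0.002, 2.623]
wrist_force: [0.0, 0.6, -4.8]
width: 0.0311
```

Request:
carry_out(deltas="17 27 0 0 0 0 1; 34 54 0 0 0 0 1; 51 81 0 0 0 0 1; 68 108 0 0 0 0 1; 85 135 0 0 0 0 1; 101 160 0 0 0 0 1; 114 180 0 0 0 0 1; 122 193 0 0 0 0 1")

```text
time: 7.72
tool_pos: [0.4859, 0.0793, 0.3151]
ee_rot: [3.141, -0.003, 2.626]
wrist_force: [-0.4, 0.1, -3.3]
width: 0.0313
```

```bash
python3 - <<'E'
from h import *
for c in ['scene','top']:
    p=robot.snapshot(c);save(p,c+'5')
    for t in ['vase_green','vase_blue','vase_red','shoe']:
        for d in robot.place_of(p,t): print(c,t,round(d['p'],2),np.round(c2w(p,d['at']),4))
print(robot.get_obs()['width'])
E
python3 d.py 0.4877 0.0771 0.318 2.623
```

```text
scene vase_green 0.87 [0.485  0.0776 0.1912]
scene vase_green 0.52 [ 0.4189 -0.1667 -0.0006]
scene vase_blue 0.91 [ 0.5914 -0.1514  0.0023]
scene vase_red 0.96 [ 0.4204 -0.1702  0.0012]
scene shoe 0.75 [ 0.2406 -0.2526  0.0042]
scene shoe 0.6 [ 0.5377  0.1649 -0.0056]
top vase_blue 0.6 [ 0.5924 -0.1492  0.0008]
top vase_red 0.96 [ 0.4208 -0.171   0.0017]
top shoe 0.57 [ 0.2358 -0.2505  0.0013]
0.03154832492019044
from [0.4875 0.0754 0.316 ] delta mm [ 0.7  1.5 -2. ] rv [-0.0001 -0.0001 -0.0017]
```

View pics/scene5.png

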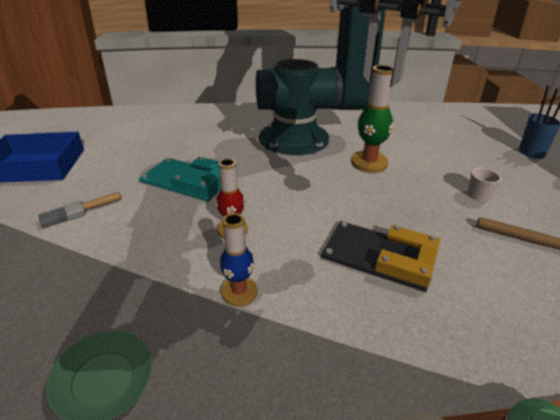

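The vase hangs upright over the plate's entry end at (372,130) in the scene picture, and the bystanders are unmoved. Lowering.

Request:
carry_out(deltas="0 1 12 0 0 0 1; 0 1 32 0 0 0 1; 0 1 56 0 0 0 1; 0 1 80 0 0 0 1; 0 1 104 0 0 0 1; 0 1 128 0 0 0 1; 0 1 144 0 0 0 1; 0 1 150 0 0 0 1")

```text
time: 8.88
tool_pos: [0.4861, 0.0765, 0.1625]
ee_rot: [-3.138, -0.005, 2.622]
wrist_force: [-2.1, -0.3, -4.1]
width: 0.0312
```

Request:
carry_out(deltas="0 0 3 0 0 0 1; 0 0 7 0 0 0 1; 0 0 12 0 0 0 1; 0 0 17 0 0 0 1; 0 0 21 0 0 0 1; 0 0 23 0 0 0 1; 0 0 23 0 0 0 1; 0 0 23 0 0 0 1")

```text
time: 9.55
tool_pos: [0.488, 0.0771, 0.1432]
ee_rot: [3.141, 0.0, 2.623]
wrist_force: [0.3, 0.1, -3.7]
width: 0.0318
```

```bash
cat > v.py <<'E'
from m import *
import sys
o=robot.get_obs();print(o['tool_pos'],o['ee_rot'],o['wrist_force'],o['width'])
T=o['tool_pos']; s0=np.array([.5372,.164]); ex=np.array([np.cos(1.052),np.sin(1.052)]); ey=np.array([-ex[1],ex[0]])
f=lambda q:np.round(1000*np.array([(np.array(q[:2])-s0)@ex,(np.array(q[:2])-s0)@ey]),1)
print('tcp in shoe',f(T))
for c in ['scene','top','wrist']:
    p=robot.snapshot(c);save(p,c+sys.argv[1])
    for d in robot.place_of(p,'vase_green'):
        w=c2w(p,d['at'])
        print(c,'green',round(d['p'],2),np.round(w,4),f(w))
    W=cloud(p);hsv=cv2.cvtColor(np.ascontiguousarray(p['pixels']),cv2.COLOR_RGB2HSV)
    g=(p['range_z']>0)&(np.hypot(W[...,0]-T[0],W[...,1]-T[1])<.06)&(hsv[...,0]>45)&(hsv[...,0]<80)&(hsv[...,1]>100)&(W[...,2]<.14)
    q=W[g]
    if len(q)>40:
        from scipy.optimize import least_squares
        z0=T[2]-.1215
        r=28
        # sphere-like belly near z0+68: use band
        b=q[np.abs(q[:,2]-z0-.068)<.008]
        cam=-cv2.Rodrigues(np.array(p['rvec'],float))[0].T@np.array(p['tvec'],float).ravel()
        d=b[:,:2].mean(0)-cam[:2]; d/=np.linalg.norm(d)
        if len(b)>15:
            s=least_squares(lambda x:np.hypot(b[:,0]-x[0],b[:,1]-x[1])-.0275,b[:,:2].mean(0)+.02*d,loss='soft_l1',f_scale=.002)
            print('  belly fit',len(b),s.x,f(s.x))
    if c=='scene': cv2.imwrite('pics/sc'+sys.argv[1]+'.png',cv2.resize(p['pixels'][100:310,290:470,::-1],None,fx=2.8,fy=2.8,interpolation=cv2.INTER_CUBIC))
E
python3 v.py 6
```

```text
[0.488  0.0771 0.1432] [3.1415 0.0001 2.6229] [ 0.2876  0.0544 -3.7088] 0.031823969780201286
tcp in shoe [-99.8  -0.4]
scene green 0.71 [0.4862 0.0761 0.0212] [-101.6    0.7]
  belly fit 85 [0.4865 0.0789] [-99.1   1.8]
top green 0.69 [ 0.4201 -0.1719  0.0004] [-349.8  -64.9]
wrist green 0.77 [0.4853 0.0785 0.0192] [-99.9   2.7]
```

View pics/sc6.png

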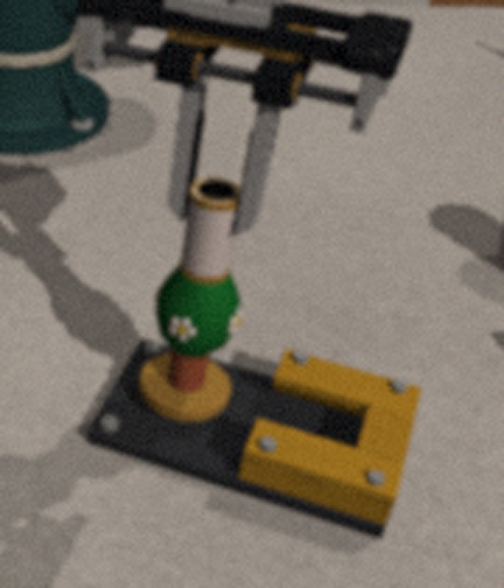

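View pics/wrist6.png

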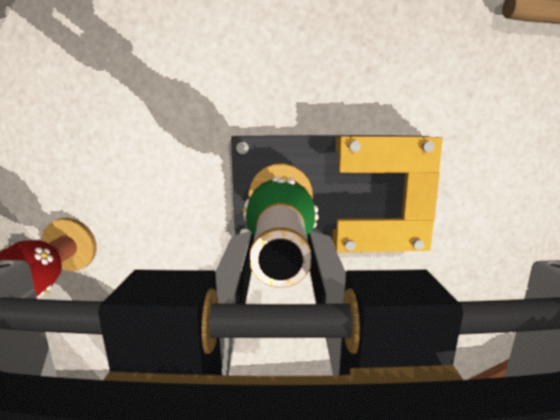

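The vase is centred over the plate, in front of the mouth and upright. I'll cross-check the shoe from this wrist view before inserting.

```bash
python3 - <<'E'
from m import *
p=robot.snapshot('wrist'); W=cloud(p)
hsv=cv2.cvtColor(np.ascontiguousarray(p['pixels']),cv2.COLOR_RGB2HSV)
y=(p['range_z']>0)&(hsv[...,0]>15)&(hsv[...,0]<32)&(hsv[...,1]>150)&(W[...,2]>.034)&(W[...,2]<.05)
u=np.arange(560)[None,:]*np.ones((420,1)); v=np.arange(420)[:,None]*np.ones((1,560))
y&=(u>325)&(u<450)&(v<255)
q=W[y]; print(len(q),np.median(q[:,2]),cv2.minAreaRect(q[:,:2].astype(np.float32)*1000))
s0=np.array([.5372,.164]);ex=np.array([np.cos(1.052),np.sin(1.052)]);ey=np.array([-ex[1],ex[0]])
a=(q[:,:2]-s0)@ex*1000;b=(q[:,:2]-s0)@ey*1000
print('x',np.percentile(a,[1,99]),'y',np.percentile(b,[1,99]))
for lo,hi in ((-35,-15),(0,25)):
    m=(a>lo)&(a<hi); bb=b[m]
    print(lo,'slot edges', bb[bb<0].max(), bb[bb>0].min(), 'outer',np.percentile(bb,[1,99]))
E
```

```text
7547 0.03916345815927172 ((538.4603271484375, 169.72821044921875), (97.81754302978516, 114.90704345703125), 60.98564147949219)
x [-42.3116  52.9932] y [-54.2869  58.1579]
-35 slot edges -22.50236132638079 25.865110610406667 outer [-55.0308  58.0016]
0 slot edges -0.6032580868243494 0.04559811930394526 outer [-54.5422  58.3514]
```

The shoe's mid-line from the wrist view (+1.7 mm) matches the vase (+1 to +2.7 mm). Lowering 6 mm, then starting to slide in.

Request:
carry_out(deltas="0 0 2 0 0 0 1; 0 0 4 0 0 0 1; 0 0 6 0 0 0 1; 0 0 6 0 0 0 1; 0 5 6 0 0 0 1; 0 12 6 0 0 0 1; 0 18 6 0 0 0 1; 0 22 6 0 0 0 1")

```text
time: 10.57
tool_pos: [0.4995, 0.0972, 0.1372]
ee_rot: [3.141, 0.0, 2.623]
wrist_force: [0.4, -0.3, -4.4]
width: 0.0315
```

Request:
carry_out(deltas="0 0 0 0 0 0 1; 0 0 0 0 0 0 1; 0 3 0 0 0 0 1; 0 7 0 0 0 0 1; 0 12 0 0 0 0 1; 0 16 0 0 0 0 1; 0 18 0 0 0 0 1; 0 18 0 0 0 0 1")

```text
time: 11.23
tool_pos: [0.5081, 0.1124, 0.137]
ee_rot: [3.141, -0.0, 2.623]
wrist_force: [0.2, -0.1, -4.0]
width: 0.0314
```

```bash
python3 v.py 7
```

```text
[0.5081 0.1124 0.137 ] [ 3.1414 -0.0001  2.6234] [ 0.1816 -0.0817 -4.0088] 0.03142497081166059
tcp in shoe [-59.3  -0.3]
scene green 0.79 [0.5042 0.111  0.0166] [-62.4   2.4]
  belly fit 97 [0.5066 0.114 ] [-58.6   1.8]
wrist green 0.6 [0.5044 0.1124 0.0118] [-61.1   2.9]
  belly fit 17 [0.5077 0.1124] [-59.4   0. ]
```

View pics/sc7.png

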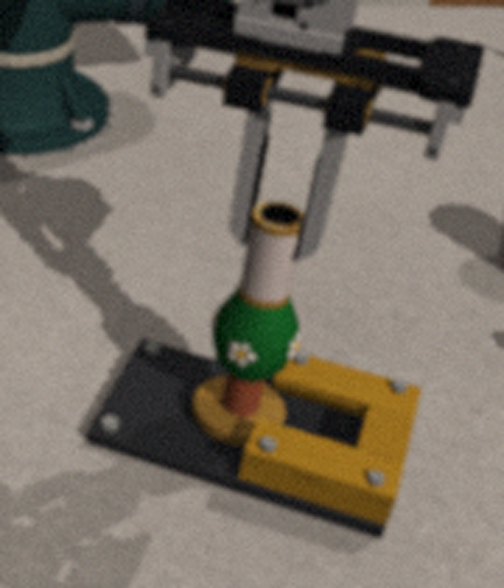

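View pics/wrist7.png

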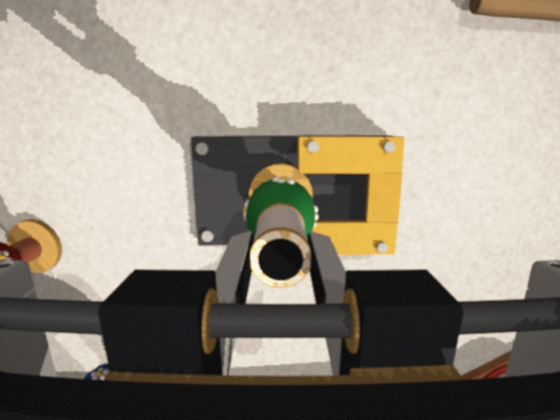

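The foot's leading edge is going under the lip, centred, with no contact force. Continuing.

Request:
carry_out(deltas="0 3 0 0 0 0 1; 0 8 0 0 0 0 1; 0 14 0 0 0 0 1; 0 21 0 0 0 0 1; 0 28 0 0 0 0 1; 0 34 0 0 0 0 1; 0 38 0 0 0 0 1; 0 40 0 0 0 0 1")

```text
time: 12.2
tool_pos: [0.528, 0.1474, 0.1369]
ee_rot: [3.142, -0.0, 2.624]
wrist_force: [0.4, 0.0, -3.8]
width: 0.0315
```

Request:
carry_out(deltas="0 0 0 0 0 0 1; 0 2 0 0 0 0 1; 0 5 0 0 0 0 1; 0 8 0 0 0 0 1; 0 11 0 0 0 0 1; 0 13 0 0 0 0 1; 0 14 0 0 0 0 1; 0 14 0 0 0 0 1")

```text
time: 12.87
tool_pos: [0.5347, 0.159, 0.1371]
ee_rot: [3.141, -0.0, 2.623]
wrist_force: [0.5, -0.6, -4.5]
width: 0.0314
```

```bash
python3 v.py 8
```

```text
[0.5347 0.159  0.1371] [ 3.1415 -0.      2.623 ] [ 0.5104 -0.5769 -4.5352] 0.0314213602210767
tcp in shoe [-5.6 -0.3]
scene green 0.87 [0.5323 0.1567 0.0155] [-8.8  0.6]
  belly fit 112 [0.5334 0.1605] [-4.9  1.5]
top green 0.72 [ 0.4208 -0.1693  0.0002] [-347.2  -64.2]
top green 0.64 [0.5315 0.1594 0.0183] [-6.8  2.7]
wrist green 0.8 [0.5321 0.158  0.0094] [-7.7  1.4]
  belly fit 17 [0.5344 0.1593] [-5.5  0.1]
```

View pics/sc8.png

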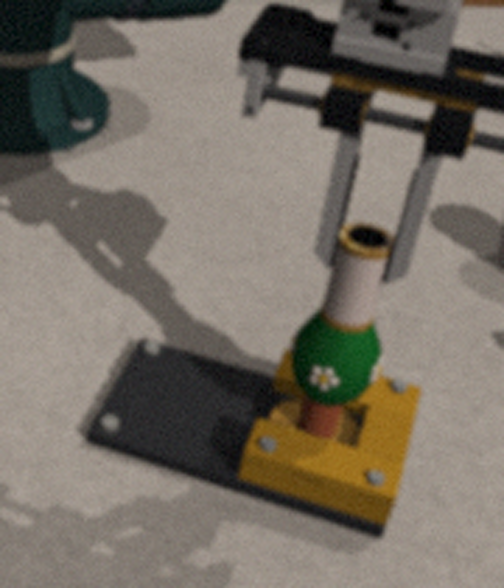

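View pics/wrist8.png

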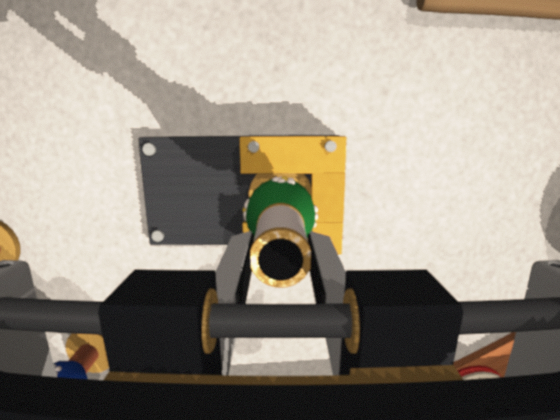

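Nearly home (about -6 mm). Pressing on gently until the stop shows in the force.

Request:
carry_out(deltas="0 0.5 0 0 0 0 1; 0 1 0 0 0 0 1; 0 1.5 0 0 0 0 1; 0 2 0 0 0 0 1; 0 2.5 0 0 0 0 1; 0 3 0 0 0 0 1; 0 3.5 0 0 0 0 1; 0 3.5 0 0 0 0 1")

```text
time: 13.83
tool_pos: [0.5364, 0.1619, 0.1371]
ee_rot: [3.141, -0.0, 2.623]
wrist_force: [-0.2, -1.2, -3.9]
width: 0.0314
```

Request:
carry_out(deltas="0 0.4 0 0 0 0 1; 0 0.8 0 0 0 0 1; 0 1.2 0 0 0 0 1; 0 1.6 0 0 0 0 1; 0 2 0 0 0 0 1; 0 2 0 0 0 0 1; 0 2 0 0 0 0 1; 0 2 0 0 0 0 1")

```text
time: 14.5
tool_pos: [0.5373, 0.1635, 0.1371]
ee_rot: [3.142, 0.0, 2.623]
wrist_force: [0.8, 0.6, -3.8]
width: 0.0311
```

Request:
carry_out(deltas="0 0.3 0 0 0 0 1; 0 0.6 0 0 0 0 1; 0 0.9 0 0 0 0 1; 0 1.2 0 0 0 0 1; 0 1.5 0 0 0 0 1; 0 1.5 0 0 0 0 1; 0 1.5 0 0 0 0 1; 0 1.5 0 0 0 0 1")

```text
time: 15.17
tool_pos: [0.5379, 0.1644, 0.1371]
ee_rot: [-3.141, -0.0, 2.623]
wrist_force: [-1.2, -2.4, -2.7]
width: 0.0313
```

```bash
python3 v.py 9; python3 -c "
from h import *
print(robot.get_obs()['wrist_torque'])"
```

```text
[0.5379 0.1644 0.1371] [-3.1406 -0.      2.6226] [-1.23   -2.4276 -2.6982] 0.0313317843391407
tcp in shoe [ 0.7 -0.4]
scene green 0.83 [0.5325 0.1614 0.0153] [-4.6  2.8]
  belly fit 104 [0.5363 0.1655] [0.8 1.5]
top green 0.57 [0.5323 0.1682 0.0191] [1.2 6.4]
wrist green 0.81 [0.534  0.1664 0.0113] [0.5 3.9]
  belly fit 25 [0.5376 0.1647] [ 0.8 -0. ]
[-0.89767502  0.46326271  0.01809223]
```

View pics/sc9.png

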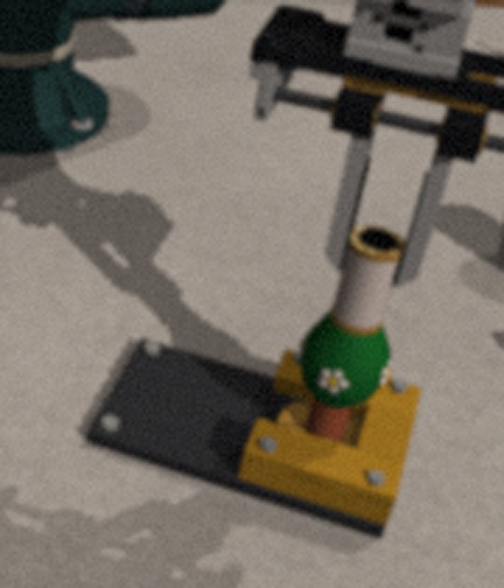

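Force of 2.7 N against the insertion direction: the foot is touching the stop at x ≈ 0. I back off 0.7 mm and lower onto the floor.

Request:
carry_out(deltas="0 -0.7 0 0 0 0 1; 0 -0.7 0.5 0 0 0 1; 0 -0.7 1 0 0 0 1; 0 -0.7 1.5 0 0 0 1; 0 -0.7 2 0 0 0 1; 0 -0.7 2.5 0 0 0 1; 0 -0.7 2.5 0 0 0 1; 0 -0.7 2.5 0 0 0 1")

```text
time: 16.13
tool_pos: [0.5377, 0.1643, 0.1344]
ee_rot: [3.141, -0.0, 2.623]
wrist_force: [-1.1, -2.0, -4.0]
width: 0.0316
```

Request:
carry_out(deltas="0 0 0.3 0 0 0 1; 0 0 0.6 0 0 0 1; 0 0 0.9 0 0 0 1; 0 0 1.2 0 0 0 1; 0 0 1.2 0 0 0 1; 0 0 1.2 0 0 0 1; 0 0 1.2 0 0 0 1; 0 0 1.2 0 0 0 1")

```text
time: 16.8
tool_pos: [0.5377, 0.1643, 0.1333]
ee_rot: [3.141, -0.0, 2.623]
wrist_force: [-1.5, -1.7, -3.0]
width: 0.0313
```

Request:
carry_out(deltas="0 -0.4 0.3 0 0 0 1; 0 -0.4 0.6 0 0 0 1; 0 -0.4 0.9 0 0 0 1; 0 -0.4 1.2 0 0 0 1; 0 -0.4 1.2 0 0 0 1; 0 -0.4 1.2 0 0 0 1; 0 -0.4 1.2 0 0 0 1; 0 -0.4 1.2 0 0 0 1")

```text
time: 17.47
tool_pos: [0.5378, 0.1639, 0.1329]
ee_rot: [3.141, 0.001, 2.623]
wrist_force: [-1.6, -1.8, 3.4]
width: 0.0316
```

Vertical force changed from -4 N to +3.4 N, so the foot is standing on the floor. Opening.

Request:
carry_out(deltas="0 0 0 0 0 0 0.6; 0 0 0 0 0 0 0.6; 0 0 0 0 0 0 0.5; 0 0 0 0 0 0 0.4; 0 0 0 0 0 0 0.3; 0 0 0 0 0 0 0.2; 0 0 0 0 0 0 0.1; 0 0 0 0 0 0 0")

```text
time: 18.13
tool_pos: [0.5376, 0.164, 0.1321]
ee_rot: [3.141, -0.0, 2.623]
wrist_force: [0.1, 0.6, 0.4]
width: 0.074
```

Request:
carry_out(deltas="0 0 0 0 0 0 0; 0 0 0 0 0 0 0; 0 0 0 0 0 0 0; 0 0 -5 0 0 0 0; 0 0 -15 0 0 0 0; 0 0 -30 0 0 0 0; 0 0 -50 0 0 0 0; 0 0 -70 0 0 0 0")

```text
time: 18.8
tool_pos: [0.5374, 0.1639, 0.2036]
ee_rot: [3.141, -0.0, 2.623]
wrist_force: [-0.0, -0.3, -0.2]
width: 0.0943
```

Request:
carry_out(deltas="0 0 -20 0 0 0 0; 0 0 -40 0 0 0 0; 0 0 -60 0 0 0 0; 0 0 -80 0 0 0 0; 0 0 -95 0 0 0 0; 0 0 -105 0 0 0 0; 0 0 -110 0 0 0 0; 0 0 -110 0 0 0 0")

```text
time: 19.47
tool_pos: [0.5379, 0.164, 0.3138]
ee_rot: [3.14, 0.002, 2.623]
wrist_force: [-0.4, -1.3, -0.4]
width: 0.094
```

```bash
python3 v.py 10; python3 - <<'E'
from h import *
from scipy.optimize import least_squares
for c in ['scene','top']:
    p=robot.snapshot(c)
    for t in ['vase_green','vase_blue','vase_red']:
        for d in robot.place_of(p,t)[:2]: print(c,t,round(d['p'],2),np.round(c2w(p,d['at']),4))
    W=cloud(p)
    q=W[(p['range_z']>0)&(np.hypot(W[...,0]-.5372,W[...,1]-.164)<.03)&(W[...,2]>.12)&(W[...,2]<.2)]
    print('neck',len(q),'top z',np.percentile(q[:,2],98) if len(q) else None)
    for lo,hi in ((.125,.145),(.15,.172)):
        b=q[(q[:,2]>lo)&(q[:,2]<hi)]
        if len(b)<20: continue
        cam=-cv2.Rodrigues(np.array(p['rvec'],float))[0].T@np.array(p['tvec'],float).ravel()
        d=b[:,:2].mean(0)-cam[:2]; d/=np.linalg.norm(d)
        s=least_squares(lambda x:np.hypot(b[:,0]-x[0],b[:,1]-x[1])-.016,b[:,:2].mean(0)+.012*d,loss='soft_l1',f_scale=.002); print(lo,s.x)
E
```

```text
[0.5379 0.164  0.3138] [3.1397 0.0021 2.6228] [-0.4024 -1.3187 -0.3521] 0.09404553118873524
tcp in shoe [ 0.4 -0.7]
scene green 0.83 [0.5323 0.1608 0.0117] [-5.2  2.6]
top green 0.97 [0.5336 0.1641 0.0118] [-1.7  3.2]
top green 0.48 [ 0.5926 -0.1515 -0.0004] [-246.5 -204.5]
wrist green 0.86 [0.5377 0.1624 0.0108] [-1.1 -1.2]
scene vase_green 0.6 [0.5341 0.1622 0.0113]
scene vase_blue 0.94 [ 0.5858 -0.1513  0.0048]
scene vase_red 0.96 [ 0.4191 -0.1683  0.0019]
neck 682 top z 0.17848497964865476
0.125 [0.53653081 0.16496346]
0.15 [0.53758077 0.16458771]
top vase_green 0.83 [0.5359 0.1664 0.0145]
top vase_blue 0.91 [ 0.5905 -0.148   0.0014]
top vase_red 0.62 [ 4.219e-01 -1.687e-01  4.000e-04]
neck 302 top z 0.1805561894317205
0.125 [0.53902423 0.16462292]
0.15 [0.53877228 0.16490991]v.py:22: RuntimeWarning: Mean of empty slice.
  d=b[:,:2].mean(0)-cam[:2]; d/=np.linalg.norm(d)
  ret = um.true_divide(
```

View pics/scene10.png

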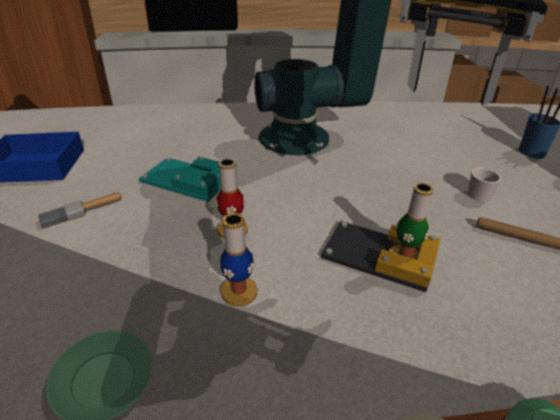

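View pics/wrist10.png

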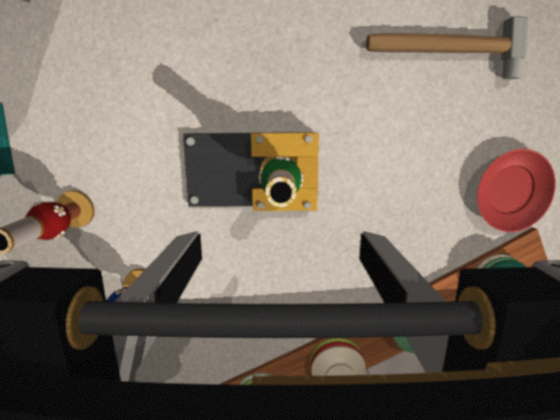

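The green vase stands upright in the yellow shoe, at (412,225) in the scene picture and centred in the slot in the wrist picture. Its neck is within 2 mm of the origin axis, and the blue and red vases are where they were.

```bash
python3 -c "
from bench import robot
print(robot.close_job())"
```

```text
the job is handed in; nothing more can be done
None
```

The green vase is in the yellow shoe with its foot home under the lip, and I handed the job in at about 20 s. `close_job` gave no verdict, so this rests on my own checks.

**What I did:** I gripped the vase by its neck, carried it over the other two vases and lowered it in front of the mouth. I slid the foot in about 3 mm above the floor until it touched the back stop (2.7 N). Then I lowered it until it stood on the floor (vertical force went from -4 to +3.4 N), opened the fingers and withdrew upward.

**Last checks:**
- **Position:** neck fits from the scene and top cameras put the vase within about 2 mm of the shoe's origin in both directions. The foot height is about 12 mm and the top is at about 0.178–0.18 m.
- **Upright:** the lower and upper neck fits differ by only about 1 mm, so I saw no tilt.
- **Bystanders:** the blue and red vases stand upright within about 5 mm of their first measured places, which is within the networks' error.

**What disagreed:**
- **Network position of the green vase:** after release it came out 1 to 5 mm short of the stop and up to 3 mm to either side. That is within the tolerance.
- **Network mislabels:** the networks sometimes called the red or blue vase green. I discarded those by position.
- **Shoe mid-line:** the wrist view put it 1.7 mm from the estimate I used.

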